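# Show the lacquer jar and the tenon it is for

## Robot

A 7-joint arm with a two-finger parallel gripper is mounted at the origin on the work surface. World frame = base frame: x ahead of the robot, y to its left, z up, the work surface at z = 0. Lengths are in mm, angles in rad, forces in N, time in s.
With the tool pointing down it reaches from about 400 to 850 mm from the base axis. Payload 4.5 kg.
Tool frame: the origin (TCP) lies on the centre line of the jaws, within the pads' length; the fingertips stand tcp_to_tips ahead of it and the grasp point (between the pads) lies 2 mm behind it (tcp_to_tips is the distance from the TCP to the fingertips, in mm); y points along the fingers, z is the direction in which the jaws open and shut, and the axes are right-handed (so a half turn about y gives the same grasp; the last joint's range is limited). The gripper opens to 85 mm and grips with 20 to 120 N. Pads are 22 mm wide; open, the fingers measure 114 mm over their backs; the gripper's body (76 mm by 85 mm) begins 54 mm behind the grasp point. The pads swing forward as they close: fully open they stand 13 mm farther back than shut.
Start: joints at [-1.292, 0.689, -0.195, 1.565, 0.157, 0.902, -0.215], TCP at [151.455, 606.394, 248.317] pointing down, gripper open.
Joint ranges: [-3.01, 3.01], [-0.46, 2.08], [-1.47, 1.51], [0.13, 2.56], [-1, 4.14], [0.04, 2.09], [-2.66, 2.66]. Speed limits (rad/s): [2.57, 2.57, 3.14, 3.14, 3.14, 3.14, 3.14].

## Interface

Orientations are given as a rotation vector (axis times angle).
In Python, from workcell import read_state, capture, calibration, job_done, tcp_to_tips gives the robot as it stands.
- The arm moves only by the tool send_rows, never from a script. Its argument "steps" is a list that holds one entry, the list of rows, each a list of 7 numbers: the shift along the world's x, y, z in mm, then the turn, a rotation vector about the world's x, y, z in degrees, then the opening, from 0 (shut) to 1 (fully open). A call has 1 to 8 rows; each row shifts and turns the pose as measured when the row begins; what a row does not reach is not made up. A row lasts 1/10 s, in which the tool goes at most 50 mm and 8.59 degrees, less where a joint would pass 70% of its speed; a pose out of reach is approached as far as the arm can. A call is refused whole if a number of a shift passes 50 or a number of a turn 8.59, either way. A call with a gripper value outside its range is refused whole. The fingers move at their own pace and stop on an object; "squeeze" is the grip in N (left out, the last holds). Time passes only in rows, so rows that do not move let the fingers close. It gives the time, the measured TCP pose, the force and the opening at its end, in the units of the state.
- read_state(): the state, without advancing time (a new reading comes with each control period).
- capture(name): name is "scene" or "top" or "wrist"; returns (picture, depth): 384x512x3 uint8, red, green, blue; 384x512 float32, mm along the optical axis (not along the pixel's ray), 0 where there is no reading.
- calibration(name): a dict with "fov_y" (degrees; the focal length in pixels is half the picture's height over the tangent of half this angle, whatever the lens; pixels are square), "cx", "cy" (the principal point, pixels), "xyz" and "attitude" of the camera in the world. Camera axes: x right, y down, z forward; pixel columns grow to the right and rows downward; lengths in mm; the calibration is good to about 2 mm. A picture is of the moment at which its call begins: read the wrist's pose just before it. calibration takes no time and is no camera call; for the wrist camera it gives the pose at the moment of the call.
- job_done(): hands the job in, once; it reports no verdict.
The state is a dict: "clock": time; "joint_pos": joint angles; "joint_velocities": joint speeds; "joint_efforts": joint torques, N m; "eef_pos": TCP position; "ee_rot": TCP orientation; "ft_force": force on the tool from outside, world axes, zero at the start; "ft_torque": the same for the moment, N m; "opening": finger opening in mm.
Only numpy, scipy, OpenCV 4.12 (cv2) and the standard library are available. Lean on these libraries where they do the work, as an engineer would, in place of code of your own. Each camera call takes 0.05 s, during which the arm holds its last target. There are 200 camera calls.

## Task

Show the apprentice what gets lacquered next: hook a fingertip inside the half-open kiri drawer, behind its front board, and gently draw it out to its stop, without gripping the drawer or its knob. Then point from straight above, a finger's breadth or two off, at the lidded lacquer jar in the drawer for two full seconds, and after that in the same way at the bare tenon on the end of the upper flute half for two full seconds, finishing still pointing at the tenon. Touch nothing but the drawer: lift or nudge none of the jars, tools, flutes and fittings.

Things in the scene. Friction and masses are not known exactly. Their poses are not given: they have to be found in the camera images.
- bench: low beech working bench standing fixed on the table: top 300 x 700 mm, 25 mm thick, its upper face 125 mm above the table. Origin at table height under the middle of its front top edge (the long edge near the robot, from under which the drawer slides); x points into the bench away from the robot, y along the front edge, z up
- drawer (a joint): how far the kiri drawer stands out, in m: 0 = shut (front board flush with the bench's front edge), 0.16 = out at its stop. It slides along the bench's -x, starts about half open, takes about 1.5 N to slide and stays where it is left. Drawer 182 mm wide, 270 mm long outside, walls 6 mm (front with its board 14 mm), wall tops 92 mm and inner floor 35 mm above the table
- hook (a point): point on the drawer: middle of the top edge of the drawer's front wall, on its inner side (the face a fingertip pulls against), 92 mm above the table; the drawer's floor is empty for at least 45 mm behind this wall. Moves with the drawer; axes as the bench's. Its 8 mm front board, 190 x 66 mm with a 17 mm long turned knob in the middle, has its outer face 14 mm before this point
- jar: lidded lacquer jar, squat, green-glazed, with a small knob on its lid: 52 mm across, 48 mm high; stands loose on the drawer's floor behind the empty space, mostly hidden under the bench until the drawer is out. Origin: centre of its underside; z up
- jar_top (a point): top of the knob on the jar's lid, 48 mm above the jar's underside; z up
- cup: open cup of the same green glaze, no lid, 44 mm across, 42 mm high; loose in the drawer beside the jar, on either side of it (bystander). Origin: centre of its underside
- scraper: bamboo-handled bore scraper 175 mm long, 16 mm thick, lying lengthwise along the drawer's +y side (bystander). Origin: middle of its underside; x along it towards the steel blade
- upper_half: upper half of an unfinished bamboo flute, lying on the bench top roughly along the bench's y: a 34 mm thick, 260 mm long culm, stepped down at one end to the bare tenon, 24 mm thick and 36 mm long. Origin on its underside, 120 mm from the tenon's shoulder; y points along it to the tenon end; z up
- tenon_top (a point): uppermost point of the tenon at the middle of its length: 138 mm along the upper half's y from its origin, 30.5 mm above the bench top; z up
- lower_half: lower half of the same flute, 35 mm thick, 272 mm long, with a flared 52 mm root end and a socket but no tenon; lies beside the upper half, in front of it or behind it (bystander). Origin on its underside, y towards the socket
- flute: finished flute in one piece, 542 mm long, 35 mm thick with a flared root end, lying along the back of the bench top (bystander). Origin on its underside
- copper_ring: copper joint ring 40 mm across, 12 mm high, lying flat on the bench top (bystander). Origin: centre of its underside
- horn_insert: black buffalo-horn mouthpiece insert 12 x 30 x 10 mm on the bench top (bystander). Origin: centre of its underside

How it is judged:
By the outcome, as a careful person would: the job done as asked, in the order asked, and still so for the second after the job is handed in, with the robot touching nothing.
It also fails if it takes over 64 s, if anything falls off the work surface, if the arm or the gripper's body presses on something with over 40 N, if the wrist force passes 120 N, or if a joint passes its speed limit or range.

## Working session

There is one attempt and no reset: what is moved stays moved. The work goes in short steps, Python scripts to look and compute and a tool call to move; the robot and the scene stay as the last step left them, time stands still between calls to the robot, and variables do not carry over. Pictures are saved under pics/ and viewed, about 8 in all and at most 12, crops included, and the job is handed in when it is done.

Besides the shell and the picture viewer there is one more tool, called after "Call:" as name(argument=value, ...), one argument or row to a line, values as JSON. send_rows: Moves the arm, as the interface text tells. Its arguments: {"type":"object","properties":{"steps":{"type":"array","items":{"type":"array","items":{"type":"array","items":{"type":"number"}}}},"squeeze":{"type":"number"}},"required":["steps"]}

```bash
mkdir -p pics; cat > h.py <<'E'
import numpy as np, cv2
from scipy.spatial.transform import Rotation as R
from workcell import *
def cam(n):
    c=calibration(n); f=192/np.tan(np.radians(c['fov_y'])/2); a=np.array(c['attitude'],float)
    M=a if a.shape==(3,3) else R.from_rotvec(a).as_matrix()
    return f,c['cx'],c['cy'],np.array(c['xyz']),M
def pts(n,d,C=None):
    f,cx,cy,t,M=C or cam(n); v,u=np.mgrid[:384,:512]
    return np.stack([(u-cx)/f*d,(v-cy)/f*d,d],-1)@M.T+t
def ray(n,u,v,z,C=None):
    f,cx,cy,t,M=C or cam(n); r=M@np.array([(u-cx)/f,(v-cy)/f,1]); return t+r*(z-t[2])/r[2]
def snap(n,tag):
    C=cam(n); p,d=capture(n); np.savez('pics/%s.npz'%tag,p=p,d=d,**dict(zip(['f','cx','cy','t','M'],C)))
    cv2.imwrite('pics/%s.png'%tag,p[...,::-1]); return p,d,C
E
python3 - <<'E'
from h import *
s=read_state(); print(s); print(tcp_to_tips if not callable(tcp_to_tips) else tcp_to_tips())
for n in ['scene','top','wrist']: print(n,calibration(n))
for n in ['scene','top']: snap(n,n+'0')
a=cv2.imread('pics/top0.png');cv2.imwrite('pics/top0b.png',cv2.resize(a,(800,600)))
E
```

```text
{'clock': 0.0, 'joint_pos': array([-1.29222679,  0.68997813, -0.19450628,  1.56632732,  0.15729881,
        0.90248011, -0.21508147]), 'joint_velocities': array([-7.25411432e-04, -1.42050201e-03, -8.32504318e-06,  1.80263078e-03,
        1.60841793e-03, -1.51145073e-03,  2.53788525e-04]), 'joint_efforts': array([-3.28835895e-04, -5.39608598e+01, -1.26681704e+00, -1.58549201e+01,
        9.02529981e-03,  9.34838987e-03, -4.75652584e-06]), 'eef_pos': array([151.36151367, 605.77449743, 247.49191403]), 'ee_rot': array([-1.56404996,  0.19219778, -0.19205891]), 'ft_force': array([0.21885033, 0.24027464, 0.88797165]), 'ft_torque': array([-0.02495654, -0.00793682,  0.00916997]), 'opening': 85.37424111870806}
17.0
scene {'fov_y': 45.15005417129443, 'cx': 250.61136365446686, 'cy': 183.17315976797417, 'xyz': array([ 242.61423851, -311.55354948,  700.21600324]), 'attitude': array([-2.18995608,  0.97269703, -0.41155689])}
top {'fov_y': 48.1302697089261, 'cx': 264.2597644276132, 'cy': 192.42110979101494, 'xyz': array([582.90633634,  70.48276251, 896.13302069]), 'attitude': array([-2.16656923,  2.12746865, -0.13760206])}
wrist {'fov_y': 67.19861175677336, 'cx': 259.5399003338505, 'cy': 188.52002127094548, 'xyz': array([ 77.90176317, 625.53699087, 372.31545609]), 'attitude': array([2.27425893, 1.77706416, 0.27213281])}
```

View pics/top0b.png

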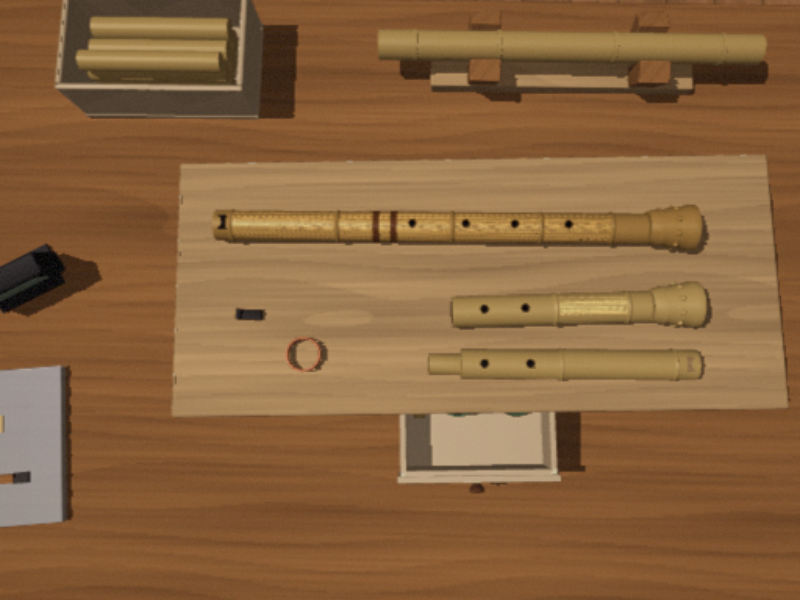

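View pics/scene0.png

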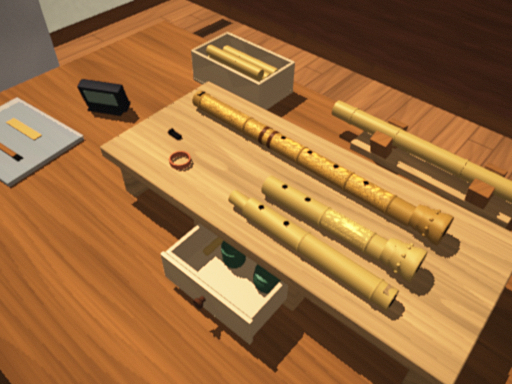

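Top view (800x600): bench front edge runs (172,415)–(787,406). The drawer front is around (480,475), with the tenon on the left end at (445,364). The upper half is the nearer one. Measuring these next.

```bash
cat > m.py <<'E'
from h import *
z=np.load('pics/top0.npz'); C=(z['f'],z['cx'],z['cy'],z['t'],z['M']); d=z['d']; P=pts('top',d,C)
for c in [280,300,320]: 
    print(c,[(r,*P[r,c].round().astype(int)) for r in range(258,316,2)])
for c in (120,300,490):print('edge',c,[(r,*P[r,c].round().astype(int)) for r in range(256,270,1)][::2])
for c in (278,282,286,290): print('ten',c,[(r,*P[r,c].round().astype(int)) for r in range(222,244,2)])
print('row',[(c,*P[233,c].round().astype(int)) for c in range(268,312,2)])
print('sides',[(c,*P[285,c].round().astype(int)) for c in list(range(248,272,2))+list(range(344,366,2))])
E
python3 m.py | sed 's/np.int64(\(-\?[0-9]*\))/\1/g'
```

```text
280 [(258, 572, 48, 128), (260, 568, 48, 126), (262, 565, 48, 123), (264, 561, 48, 127), (266, 555, 45, 37), (268, 551, 45, 35), (270, 547, 45, 36), (272, 543, 45, 39), (274, 539, 45, 36), (276, 535, 45, 36), (278, 532, 45, 37), (280, 528, 44, 37), (282, 524, 44, 35), (284, 520, 44, 37), (286, 516, 44, 36), (288, 512, 44, 37), (290, 508, 44, 35), (292, 505, 44, 35), (294, 501, 44, 36), (296, 497, 44, 36), (298, 494, 44, 44), (300, 494, 45, 76), (302, 492, 46, 93), (304, 488, 46, 93), (306, 485, 46, 93), (308, 481, 46, 93), (310, 466, 43, 1), (312, 462, 43, 2), (314, 458, 42, 0)]
300 [(258, 572, 12, 127), (260, 569, 12, 126), (262, 565, 12, 126), (264, 562, 12, 126), (266, 555, 5, 35), (268, 552, 6, 38), (270, 548, 5, 36), (272, 544, 5, 36), (274, 540, 5, 37), (276, 536, 5, 38), (278, 532, 5, 36), (280, 528, 5, 35), (282, 525, 5, 37), (284, 521, 5, 37), (286, 517, 5, 38), (288, 513, 5, 37), (290, 509, 5, 37), (292, 505, 5, 32), (294, 501, 5, 36), (296, 497, 5, 33), (298, 495, 6, 50), (300, 495, 9, 83), (302, 493, 9, 93), (304, 489, 9, 94), (306, 485, 9, 92), (308, 482, 9, 92), (310, 4
[... 2342 characters left out ...]
 615, 32, 156), (292, 615, 29, 157), (294, 615, 25, 156), (296, 615, 22, 162), (298, 615, 19, 160), (300, 615, 15, 163), (302, 615, 12, 161), (304, 615, 9, 162), (306, 615, 5, 158), (308, 615, 2, 162), (310, 615, -2, 162)]
sides [(248, 514, 109, 1), (250, 514, 104, 3), (252, 514, 100, -1), (254, 515, 96, 4), (256, 521, 90, 93), (258, 522, 86, 93), (260, 517, 84, 32), (262, 517, 80, 35), (264, 517, 76, 34), (266, 517, 72, 36), (268, 517, 68, 34), (270, 518, 64, 35), (344, 520, -81, 36), (346, 520, -85, 36), (348, 522, -86, 51), (350, 523, -86, 70), (352, 525, -86, 91), (354, 525, -89, 95), (356, 518, -112, 1), (358, 518, -116, 1), (360, 518, -120, 1), (362, 518, -124, 0), (364, 519, -128, 1)]
```

```bash
python3 - <<'E'
from h import *
s=read_state(); M=R.from_rotvec(s['ee_rot']).as_matrix(); print(M.round(3))
x=np.array([1,.031,0]);x/=np.linalg.norm(x);y=np.array([0,0,-1.])
for sg in(1,-1):
    G=np.stack([sg*x,y,np.cross(sg*x,y)],1)
    print(sg,np.degrees((R.from_matrix(G)*R.from_matrix(M).inv()).as_rotvec()).round(2))
E
```

```text
[[ 0.97  -0.     0.242]
 [-0.242 -0.002  0.97 ]
 [ 0.    -1.    -0.002]]
1 [ 0.1 -0.  15.8]
-1 [-0.000e+00 -1.400e-01 -1.642e+02]
```

Call:
send_rows(
  steps=[
    [[22, -38, 0, 0, 0, 2, 0], [22, -38, 0, 0, 0, 2, 0], [22, -38, 0, 0, 0, 2, 0], [22, -38, 0, 0, 0, 2, 0], [22, -38, 0, 0, 0, 2, 0], [22, -38, 0, 0, 0, 2, 0], [22, -38, 0, 0, 0, 2, 0], [22, -38, 0, 0, 0, 2, 0]],
  ],
)

```text
clock: 0.9
eef_pos: [324.9, 295.2, 244.9]
ee_rot: [-1.571, -0.042, 0.051]
ft_force: [1.2, 0.4, 0.3]
opening: -0.0
```

Call:
send_rows(
  steps=[
    [[22, -38, 0, 0, 0, 0, 0], [22, -38, 0, 0, 0, 0, 0], [22, -38, 0, 0, 0, 0, 0], [22, -38, 0, 0, 0, 0, 0], [22, -38, 0, 0, 0, 0, 0], [22, -38, 0, 0, 0, 0, 0], [22, -38, 0, 0, 0, 0, 0], [0, 0, 0, 0, 0, 0, 0]],
  ],
)

```text
clock: 1.7
eef_pos: [485.0, 9.2, 243.6]
ee_rot: [-1.575, -0.033, 0.044]
ft_force: [-0.9, 0.9, -0.1]
opening: -0.3
```

```bash
python3 - <<'E'
from h import *
s=read_state(); M=R.from_rotvec(s['ee_rot']).as_matrix(); print(M.round(3),s['eef_pos'],tcp_to_tips if not callable(tcp_to_tips) else tcp_to_tips())
p,d,C=snap('wrist','w1'); P=pts('wrist',d,C)
print(C[3])
# wall tops z 86..100
m=(P[...,2]>87)&(P[...,2]<98)
Q=P[m]
for y in range(-95,100,10):
    q=Q[abs(Q[:,1]-y)<3]; q=q[q[:,0]<505] if abs(y)<80 else q
    if len(q): print(y,np.percentile(q[:,0],[2,98]).round(1),len(q))
q=Q[(Q[:,0]>505)&(Q[:,0]<550)]; print('sides',np.histogram(q[:,1],bins=np.arange(-110,110,4)))
E
```

```text
[[ 0.999 -0.007 -0.049]
 [ 0.049 -0.005  0.999]
 [-0.007 -1.    -0.005]] [485.02997855   9.22720691 243.5512214 ] 17.0
[410.17434806   6.98009371 368.94021478]
-95 [487.  495.7] 34
-85 [487.2 571.3] 372
-75 [486.3 499.7] 83
-65 [485.8 499.2] 77
-55 [485.6 499.7] 88
-45 [485.4 499.2] 88
-35 [484.9 498.7] 86
-25 [484.6 498.5] 90
-15 [484.3 497.6] 89
-5 [484.  497.2] 83
5 [483.7 497.6] 90
15 [483.3 497.4] 90
25 [483.  497.1] 89
35 [482.7 496.3] 86
45 [482.4 495.9] 82
55 [482.1 496.2] 89
65 [481.9 495.6] 90
75 [481.5 495.1] 87
85 [481.7 564.9] 333
95 [481.4 547.8] 9
sides (array([  0,   0,   0,   0,  42, 161,  92,   0,   0,   0,   0,   0,   0,
         0,   0,   0,   0,   0,   0,   0,   0,   0,   0,   0,   0,   0,
         0,   0,   0,   0,   0,   0,   0,   0,   0,   0,   0,   0,   0,
         0,   0,   0,   0,   0,   0,   0,   0,   0,  84, 156,  34,   0,
         0,   0]), array([-110, -106, -102,  -98,  -94,  -90,  -86,  -82,  -78,  -74,  -70,
        -66,  -62,  -58,  -54,  -50,  -46,  -42,  -38,  -34,  -30,  -26,
        -22,  -18,  -14,  -10,   -6,   -2,    2,    6,   10,   14,   18,
         22,   26,   30,   34,   38,   42,   46,   50,   54,   58,   62,
         66,   70,   74,   78,   82,   86,   90,   94,   98,  102,  106]))
```

View pics/w1.png

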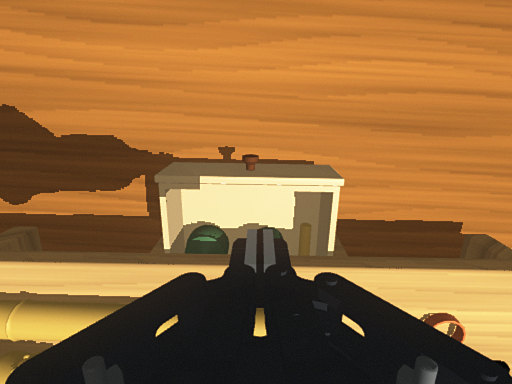

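Call:
send_rows(
  steps=[
    [[16, -4, 0, 0, 0, -1, 0], [15, -4, 0, 0, 0, 0, 0], [0, 0, 0, 0, 0, 0, 0], [0, 0, -30, 0, 0, 0, 0], [0, 0, -30, 0, 0, 0, 0], [0, 0, -20, 0, 0, 0, 0], [0, 0, 0, 0, 0, 0, 0]],
  ],
)

```text
clock: 2.45
eef_pos: [509.6, 12.6, 161.5]
ee_rot: [-1.568, -0.026, 0.045]
ft_force: [0.1, -0.1, -0.6]
opening: -0.3
```

Call:
send_rows(
  steps=[
    [[6, -11, 0, 0, 0, 0, 0], [0, 0, 0, 0, 0, 0, 0], [0, 0, 0, 0, 0, 0, 0]],
  ],
)

```text
clock: 2.75
eef_pos: [515.7, 2.7, 163.7]
ee_rot: [-1.567, -0.029, 0.047]
ft_force: [1.2, 0.9, 0.4]
opening: 0.2
```

Call:
send_rows(
  steps=[
    [[0, 0, -20, 0, 0, 0, 0], [0, 0, -20, 0, 0, 0, 0], [0, 0, -20, 0, 0, 0, 0], [0, 0, -15, 0, 0, 0, 0], [0, 0, 0, 0, 0, 0, 0], [0, 0, 0, 0, 0, 0, 0]],
  ],
)

```text
clock: 3.35
eef_pos: [520.8, 2.7, 92.7]
ee_rot: [-1.566, -0.038, 0.033]
ft_force: [0.2, 0.4, -0.5]
opening: 0.1
```

Call:
send_rows(
  steps=[
    [[-3, 0, -6, 0, 0, 0, 0], [-4, 0, 0, 0, 0, 0, 0], [-4, 0, 0, 0, 0, 0, 0], [-4, 0, 0, 0, 0, 0, 0], [-4, 0, 0, 0, 0, 0, 0], [-4, 0, 0, 0, 0, 0, 0], [-4, 0, 0, 0, 0, 0, 0], [-4, 0, 0, 0, 0, 0, 0]],
  ],
)

```text
clock: 4.15
eef_pos: [491.8, 2.6, 89.9]
ee_rot: [-1.565, -0.046, 0.023]
ft_force: [1.6, -0.1, -1.5]
opening: 0.2
```

Call:
send_rows(
  steps=[
    [[-5, -0.2, -0.5, 0, 0, 0, 0], [-5, -0.2, -0.5, 0, 0, 0, 0], [-5, -0.2, -0.5, 0, 0, 0, 0], [-5, -0.2, -0.5, 0, 0, 0, 0], [-5, -0.2, -0.5, 0, 0, 0, 0], [-5, -0.2, -0.5, 0, 0, 0, 0], [-5, -0.2, -0.5, 0, 0, 0, 0], [-5, -0.2, -0.5, 0, 0, 0, 0]],
  ],
)

```text
clock: 4.95
eef_pos: [449.5, 1.9, 86.4]
ee_rot: [-1.563, -0.048, 0.021]
ft_force: [2.3, 0.6, 1.5]
opening: 0.2
```

Call:
send_rows(
  steps=[
    [[-4, -0.2, 0, 0, 0, 0, 0], [-4, -0.2, 0, 0, 0, 0, 0], [-3, 0, 0, 0, 0, 0, 0], [-3, 0, 0, 0, 0, 0, 0], [-2, 0, 0, 0, 0, 0, 0]],
  ],
)

```text
clock: 5.45
eef_pos: [431.3, 1.3, 86.3]
ee_rot: [-1.564, -0.047, 0.022]
ft_force: [1.7, 0.4, 0.3]
opening: 0.1
```

Call:
send_rows(
  steps=[
    [[-2, 0, 0, 0, 0, 0, 0], [-2, 0, 0, 0, 0, 0, 0], [-2, 0, 0, 0, 0, 0, 0]],
  ],
)

```text
clock: 5.75
eef_pos: [428.2, 1.2, 86.4]
ee_rot: [-1.563, -0.051, 0.017]
ft_force: [7.0, -0.9, -2.2]
opening: 0.2
```

Call:
send_rows(
  steps=[
    [[-2, 0, 0, 0, 0, 0, 0], [-2, 0, 0, 0, 0, 0, 0]],
  ],
)

```text
clock: 5.95
eef_pos: [428.2, 1.2, 86.8]
ee_rot: [-1.562, -0.054, 0.011]
ft_force: [5.3, -0.3, -3.5]
opening: 0.0
```

Call:
send_rows(
  steps=[
    [[-4, 0, 0, 0, 0, 0, 0], [-4, 0, 0, 0, 0, 0, 0]],
  ],
)

```text
clock: 6.15
eef_pos: [428.1, 1.4, 87.6]
ee_rot: [-1.561, -0.058, 0.004]
ft_force: [9.8, -1.4, -7.6]
opening: 0.0
```

Call:
send_rows(
  steps=[
    [[5, 0, 0, 0, 0, 0, 0], [5, 0, 0, 0, 0, 0, 0], [0, 0, 15, 0, 0, 0, 0], [0, 0, 30, 0, 0, 0, 0], [0, 0, 30, 0, 0, 0, 0], [0, 0, 40, 0, 0, 0, 0], [0, 0, 40, 0, 0, 0, 0], [0, 0, 0, 0, 0, 0, 0]],
  ],
)

```text
clock: 6.95
eef_pos: [429.2, 0.4, 245.7]
ee_rot: [-1.566, -0.046, 0.025]
ft_force: [0.5, 0.6, -0.4]
opening: -0.1
```

```bash
python3 - <<'E'
from h import *
p,d,C=snap('top','top1'); P=pts('top',d,C)
snap('scene','sc1')
a=cv2.imread('pics/top1.png')[210:384,200:400];b=cv2.imread('pics/sc1.png')[200:374,110:310]
cv2.imwrite('pics/v1.png',cv2.resize(np.hstack([a,b]),None,fx=2,fy=2))
hsv=cv2.cvtColor(p,cv2.COLOR_RGB2HSV); m=cv2.inRange(hsv,(70,80,20),(100,255,255))
n,l,st,c=cv2.connectedComponentsWithStats(m)
for i in range(1,n):
    if st[i,4]>30:
        q=P[l==i]; print(st[i],c[i].round(1),np.percentile(q,[2,50,98],axis=0).round(1).tolist())
Q=P[(P[...,2]>87)&(P[...,2]<98)]
for y in (-70,-60,-50,50,60,70):
    q=Q[abs(Q[:,1]-y)<3]; 
    if len(q):print(y,q[:,0].min(),np.sort(q[q[:,0]<430][:,0])[-3:])
E
```

```text
-70 405.00903049993923 [417.73684172 417.8066486  418.60571551]
-60 404.9671887514089 [417.65765554 418.03025986 418.16374462]
-50 404.38361890093586 [417.22483036 417.40686391 418.04008064]
50 401.1055416697306 [413.85134119 413.90925373 414.80047047]
60 400.4212966211534 [413.92848722 413.94765706 413.98305336]
70 400.17759709756297 [413.61067987 413.64677309 414.16663846]
```

View pics/v1.png

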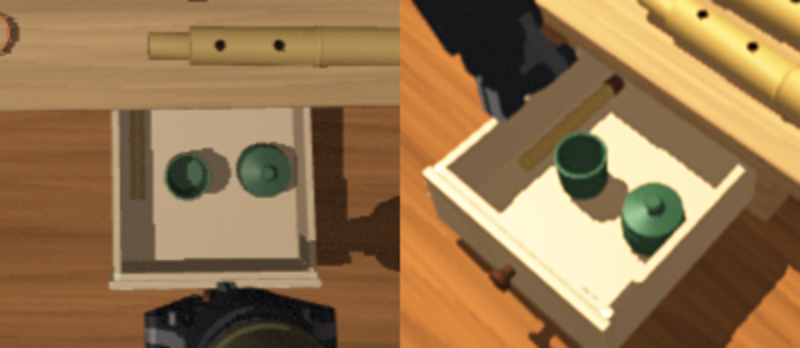

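Left crop (top view): the drawer is fully out, with the cup at (187,176) and the lidded jar at (264,170), its knob at (269,172). The right crop (scene view) shows the jar knob at (655,205).

```bash
python3 - <<'E'
from h import *
print(ray('top',334.5,296,82), ray('scene',237.2,302,82))
z=np.load('pics/top1.npz'); C=(z['f'],z['cx'],z['cy'],z['t'],z['M']); P=pts('top',z['d'],C)
m=(P[...,2]>60)&(P[...,2]<90)&(P[...,1]<-12)&(P[...,1]>-80)&(P[...,0]<545)&(P[...,0]>430)
n,l,st,c=cv2.connectedComponentsWithStats(m.astype(np.uint8)); i=1+st[1:,4].argmax(); q=P[l==i]
e=cv2.minEnclosingCircle(q[:,:2].astype(np.float32)); print(st[i],e,q.mean(0)); print(q[q[:,2]>79].mean(0),q[:,2].max())
# tenon
t=(P[...,2]>140)&(P[...,1]>27)&(P[...,1]<70)&(abs(P[...,0]-615)<30); q=P[t]; print(np.percentile(q,[1,50,99],axis=0).round(1))
for y in range(-100,66,12):
    k=(abs(P[...,1]-y)<4)&(P[...,2]>140)&(abs(P[...,0]-615)<25); print(y,P[k][:,0].min().round(1),P[k][:,0].max().round(1))
print(read_state()['eef_pos'])
E
```

```text
[503.47441135 -55.22792649  82.        ] [503.08979766 -56.45923465  82.        ]
[319 282  27  27 564] ((503.1918640136719, -52.899192810058594), 24.837862014770508) [504.20352761 -51.73319915  74.40271445]
[503.75296985 -53.38037207  83.04863038] 86.58952617140392
[[604.4  28.3 145.3]
 [614.8  44.  154.1]
 [627.3  59.5 158. ]]
-100 602.0 633.0
-88 600.1 634.7
-76 601.6 632.4
-64 601.3 634.5
-52 601.1 634.3
-40 601.0 634.0
-28 600.7 633.7
-16 600.5 633.6
-4 600.2 633.4
8 600.0 633.1
20 599.8 632.9
32 604.7 627.4
44 604.5 627.2
56 604.4 627.0
[427.24253126  -0.69209237 242.49033443]
```

Call:
send_rows(
  steps=[
    [[19, -13, 0, 0, 0, 0, 0], [19, -13, 0, 0, 0, 0, 0], [19, -13, 0, 0, 0, 0, 0], [19, -14, 0, 0, 0, 0, 0], [0, 0, 0, 0, 0, 0, 0], [0, 0, -25, 0, 0, 0, 0], [0, 0, -25, 0, 0, 0, 0], [0, 0, 0, 0, 0, 0, 0]],
  ],
)

```text
clock: 7.85
eef_pos: [493.6, -56.5, 179.4]
ee_rot: [-1.57, -0.023, 0.058]
ft_force: [-0.5, -0.5, -0.2]
opening: -0.2
```

Call:
send_rows(
  steps=[
    [[10, 2, 0, 0, 0, 0, 0], [0, 0, -20, 0, 0, 0, 0], [0, 0, -20, 0, 0, 0, 0], [0, 0, -8, 0, 0, 0, 0], [0, 0, 0, 0, 0, 0, 0], [0, 0, 0, 0, 0, 0, 0]],
  ],
)

```text
clock: 8.45
eef_pos: [506.6, -51.2, 132.8]
ee_rot: [-1.569, -0.028, 0.059]
ft_force: [0.4, 0.1, 0.7]
opening: -0.1
```

Call:
send_rows(
  steps=[
    [[-3, -3, -8, 0, 0, 0, 0], [0, 0, 0, 0, 0, 0, 0], [0, 0, 0, 0, 0, 0, 0]],
  ],
)

```text
clock: 8.75
eef_pos: [504.7, -54.5, 126.1]
ee_rot: [-1.57, -0.03, 0.056]
ft_force: [0.6, 0.3, 0.3]
opening: -0.1
```

```bash
python3 - <<'E'
from h import *
s=read_state(); M=R.from_rotvec(s['ee_rot']).as_matrix(); print(M.round(3),s['eef_pos'],'tip',s['eef_pos']+17*M[:,1],s['clock'])
print('fix deg',np.degrees(np.cross(M[:,1],[0,0,-1])))
E
```

```text
[[ 0.998 -0.017 -0.055]
 [ 0.055  0.     0.998]
 [-0.017 -1.     0.001]] [504.65916504 -54.45033222 126.11750638] tip [504.37785241 -54.44464381 109.11983505] 8.75
fix deg [-0.01917187 -0.94811923 -0.        ]
```

Tip is at (504.4, -54.4, 109), about 26 mm above the jar knob. Holding there for more than 2 s.

Call:
send_rows(
  steps=[
    [[0, 0, 0, 0, 0, 0, 0], [0, 0, 0, 0, 0, 0, 0], [0, 0, 0, 0, 0, 0, 0], [0, 0, 0, 0, 0, 0, 0], [0, 0, 0, 0, 0, 0, 0], [0, 0, 0, 0, 0, 0, 0], [0, 0, 0, 0, 0, 0, 0], [0, 0, 0, 0, 0, 0, 0]],
  ],
)

```text
clock: 9.55
eef_pos: [505.0, -54.6, 126.8]
ee_rot: [-1.57, -0.031, 0.055]
ft_force: [-0.6, -0.8, -0.5]
opening: -0.0
```

Call:
send_rows(
  steps=[
    [[0, 0, 0, 0, 0, 0, 0], [0, 0, 0, 0, 0, 0, 0], [0, 0, 0, 0, 0, 0, 0], [0, 0, 0, 0, 0, 0, 0], [0, 0, 0, 0, 0, 0, 0], [0, 0, 0, 0, 0, 0, 0], [0, 0, 0, 0, 0, 0, 0], [0, 0, 0, 0, 0, 0, 0]],
  ],
)

```text
clock: 10.35
eef_pos: [505.0, -54.6, 126.8]
ee_rot: [-1.57, -0.031, 0.055]
ft_force: [0.5, -0.5, -0.5]
opening: 0.0
```

Call:
send_rows(
  steps=[
    [[0, 0, 0, 0, 0, 0, 0], [0, 0, 0, 0, 0, 0, 0], [0, 0, 0, 0, 0, 0, 0], [0, 0, 0, 0, 0, 0, 0], [0, 0, 0, 0, 0, 0, 0], [0, 0, 0, 0, 0, 0, 0], [0, 0, 0, 0, 0, 0, 0], [0, 0, 0, 0, 0, 0, 0]],
  ],
)

```text
clock: 11.15
eef_pos: [505.0, -54.6, 126.8]
ee_rot: [-1.57, -0.031, 0.055]
ft_force: [-0.8, -0.0, 0.3]
opening: 0.2
```

Call:
send_rows(
  steps=[
    [[0, 0, 40, 0, 0, 0, 0], [0, 0, 40, 0, 0, 0, 0], [0, 0, 35, 0, -1, 0, 0], [22, 19, 0, 0, 0, 0, 0], [22, 19, 0, 0, 0, 0, 0], [22, 19, 0, 0, 0, 0, 0], [22, 19, 0, 0, 0, 0, 0], [0, 0, 0, 0, 0, 0, 0]],
  ],
)

```text
clock: 11.95
eef_pos: [593.6, 22.6, 246.8]
ee_rot: [-1.571, -0.04, 0.04]
ft_force: [-0.3, 0.9, 0.3]
opening: -0.1
```

Call:
send_rows(
  steps=[
    [[20, 18, 0, 0, 0, 0, 0], [0, 0, 0, 0, 0, 0, 0], [0, 0, -15, 0, 0, 0, 0], [0, 0, -15, 0, 0, 0, 0], [0, 0, -10, 0, 0, 0, 0], [0, 0, 0, 0, 0, 0, 0], [0, 0, 0, 0, 0, 0, 0]],
  ],
)

```text
clock: 12.65
eef_pos: [610.7, 37.6, 203.3]
ee_rot: [-1.575, -0.035, 0.044]
ft_force: [1.1, -0.0, -0.1]
opening: 0.3
```

Call:
send_rows(
  steps=[
    [[5, 5, -5, 0, 0, 0, 0], [0, 0, 0, 0, 0, 0, 0], [0, 0, 0, 0, 0, 0, 0]],
  ],
)

```text
clock: 12.95
eef_pos: [616.8, 42.7, 198.9]
ee_rot: [-1.575, -0.036, 0.042]
ft_force: [-0.3, -0.3, 0.0]
opening: -0.0
```

```bash
python3 - <<'E'
from h import *
s=read_state(); M=R.from_rotvec(s['ee_rot']).as_matrix(); print('tip',s['eef_pos']+17*M[:,1],M[:,1],s['clock'])
snap('scene','sc2')
E
```

```text
tip [616.69614238  42.60994417 181.94302434] [-0.00373878 -0.00456258 -0.9999826 ] 12.95
```

View pics/sc2.png

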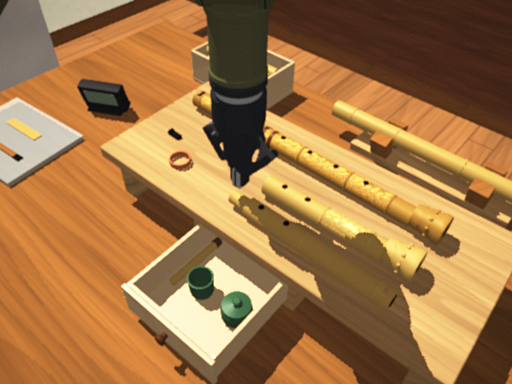

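The scene shows the shut fingertips at (238,183), just above the tenon at (237,200). The drawer is fully out and everything else is undisturbed. Tip is about 26 mm above the tenon. Holding.

Call:
send_rows(
  steps=[
    [[0, 0, 0, 0, 0, 0, 0], [0, 0, 0, 0, 0, 0, 0], [0, 0, 0, 0, 0, 0, 0], [0, 0, 0, 0, 0, 0, 0], [0, 0, 0, 0, 0, 0, 0], [0, 0, 0, 0, 0, 0, 0], [0, 0, 0, 0, 0, 0, 0], [0, 0, 0, 0, 0, 0, 0]],
  ],
)

```text
clock: 13.8
eef_pos: [617.0, 42.9, 199.7]
ee_rot: [-1.575, -0.037, 0.041]
ft_force: [1.2, -0.5, -0.3]
opening: 0.1
```

Call:
send_rows(
  steps=[
    [[0, 0, 0, 0, 0, 0, 0], [0, 0, 0, 0, 0, 0, 0], [0, 0, 0, 0, 0, 0, 0], [0, 0, 0, 0, 0, 0, 0], [0, 0, 0, 0, 0, 0, 0], [0, 0, 0, 0, 0, 0, 0], [0, 0, 0, 0, 0, 0, 0], [0, 0, 0, 0, 0, 0, 0]],
  ],
)

```text
clock: 14.6
eef_pos: [617.0, 42.9, 199.7]
ee_rot: [-1.575, -0.037, 0.041]
ft_force: [0.2, 0.4, 0.2]
opening: 0.1
```

Call:
send_rows(
  steps=[
    [[0, 0, 0, 0, 0, 0, 0], [0, 0, 0, 0, 0, 0, 0], [0, 0, 0, 0, 0, 0, 0], [0, 0, 0, 0, 0, 0, 0], [0, 0, 0, 0, 0, 0, 0], [0, 0, 0, 0, 0, 0, 0], [0, 0, 0, 0, 0, 0, 0], [0, 0, 0, 0, 0, 0, 0]],
  ],
)

```text
clock: 15.4
eef_pos: [617.0, 42.9, 199.7]
ee_rot: [-1.575, -0.037, 0.041]
ft_force: [0.2, 0.5, -0.6]
opening: -0.1
```

```bash
python3 -c "
from workcell import *
s=read_state();print(s['clock'],s['eef_pos'],s['ft_force']);print(job_done())"
```

```text
15.4 [616.98352877  42.90559699 199.69658101] [ 0.21422427  0.4671401  -0.64203837]
the job is handed in; nothing more can be done
None
```

The job is done and handed in at 15.4 s on the robot's clock. The interface reports no verdict, so this rests on my own checks.

- **Drawer:** I hooked the closed fingertips behind the front board and drew the drawer out until it stalled. The wrist force there was about 12 N. The camera then put the front about 159 mm out, against the 160 mm stop. The calibration is only good to about 2 mm, so I can't tell that difference from the full stop.
- **Lacquer jar:** I held the fingertips about 27 mm straight above the lid's knob for 2.4 s. Sideways they were about 1 mm off.
- **Tenon:** I then held about 27 mm above the middle of the tenon for 2.4 s, about 1 mm off sideways. The arm is still there.
- **Other objects:** The last scene picture, taken just before the tenon hold, shows the jar and cup standing. The flutes, ring, horn insert and scraper look unmoved. Wrist force during both holds was only sensor noise.

No checks failed. The tool tilted about 1° while pointing at the jar, and I corrected that before the tenon.

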